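# Put a flat battery pack on charge in the packing room

### The arm

A 7-joint arm with a two-finger parallel gripper is mounted at the origin on the work surface. World frame = base frame: x ahead of the robot, y to its left, z up, the work surface at z = 0. Lengths are in m, angles in rad, forces in N, time in s.
With the tool pointing down it reaches from about 0.4 to 0.85 m from the base axis. Payload 10.4 kg.
Tool frame: the origin (TCP) lies where the fingers leave the gripper's body, on its centre line; the fingertips stand 73 mm ahead of it and the grasp point (between the pads) lies 54 mm ahead of it; z points along the fingers, y is the direction in which the jaws open and shut (so a half turn about z gives the same grasp; the last joint's range is limited). The gripper opens to 85 mm and grips with 20 to 120 N. Pads are 22 mm wide; open, the fingers measure 114 mm over their backs; the gripper's body (76 mm by 85 mm) begins 54 mm behind the grasp point. The pads swing forward as they close: fully open they stand 13 mm farther back than shut.
Start: joints at [-1.274, 0.332, -0.065, 1.46, 0.022, 1.35, -0.088], TCP at [0.196, 0.593, 0.304] pointing down, gripper open.
Joint ranges: [-2.6, 2.6], [-0.5, 2.12], [-1.47, 1.34], [0.16, 2.42], [-1.27, 4.41], [0.06, 2.06], [-2.6, 2.6]. Speed limits (rad/s): [2.22, 2.22, 2.79, 2.79, 3.14, 3.14, 3.14].

### API

Orientations are given as a unit quaternion [x, y, z, w].
In Python, from workcell import get_obs, camera, camera_model, hand_in gives the robot as it stands.
- The arm moves only by the shell command python3 -m crank 'ROWS' [FORCE]. ROWS is text: rows parted by semicolons, each of 7 numbers parted by spaces: the shift along the tool's x, y, z in units of 40 mm (1.0 is 40 mm), then the turn, a rotation vector about the tool's x, y, z in units of 8 degrees (1.0 is 8 degrees), then the finger opening in mm, from 0 to 85.4. In form: x y z ax ay az jaw; .... A call has exactly 10 rows; each row shifts and turns the pose as measured when the row begins, along the tool's axes as they then stand; what a row does not reach is not made up. A row lasts 1/10 s, in which the tool goes at most 50 mm and 8.59 degrees, less where a joint would pass 70% of its speed; a pose out of reach is approached as far as the arm can. A call is refused whole if a number of a shift passes 1 or a number of a turn 1, either way. A call with a gripper value outside its range is refused whole. The fingers move at their own pace and stop on an object; FORCE is the grip in N (left out, the last holds). Time passes only in rows, so rows that do not move let the fingers close, or fill a call up. It gives the time, the measured TCP pose, the force and the opening at its end, in the units of the state.
- get_obs(): the state, without advancing time (a new reading comes with each control period).
- camera(name): name is "side" or "top" or "wrist"; returns (picture, depth): 420x560x3 uint8, red, green, blue; 420x560 float32, m along the optical axis (not along the pixel's ray), 0 where there is no reading.
- camera_model(name): a dict with "fx", "fy", "cx", "cy" (pixels), "position" and "rotation" of the camera in the world; the wrist camera has in their place "hand_eye" (4x4, takes a point from camera to tool coordinates, whose origin is the TCP and whose axes are the flange's). Camera axes: x right, y up, looking along -z (the intrinsics and any distortion apply to the point x, -y, -z); pixel columns grow to the right and rows downward; lengths in m; the calibration is good to about 2 mm. A picture is of the moment at which its call begins: read the wrist's pose just before it. camera_model takes no time and is no camera call.
- hand_in(): hands the job in, once; it reports no verdict.
The state is a dict: "clock": time; "joint_pos": joint angles; "joint_velocities": joint speeds; "tau": joint torques, N m; "position": TCP position; "ee_rot": TCP orientation; "ft_force": force on the tool from outside, world axes, zero at the start; "torque": the same for the moment, N m; "grip_width": opening from 0.0 (shut) to 1.0 (fully open).
Only numpy, scipy, OpenCV 4.12 (cv2) and the standard library are available. Lean on these libraries where they do the work, as an engineer would, in place of code of your own. Each camera call takes 0.05 s, during which the arm holds its last target.

### The job

Take the dust cap off the free charging cradle and leave it in the parts tray. Then take the flat battery pack, the one with the red top, out of the rack and push it gently straight down into that cradle until it clicks in and stays fully home when you let go. Leave the other packs and the things on the bench where they are.

Things in the scene. Friction and masses are not known exactly. Their poses are not given: they have to be found in the camera images.
- cradle: Free single-bay charging cradle, fixed, dark grey, dark lamp, capped at the start; place and yaw vary. Base 112 x 90 x 18 mm, on it an upright tower 66 (x) x 46 (y) mm, rim 76 mm above the bench. Origin: centre of its underside, straight below the bay; x along the bay's long side, z up. More than 40 N of contact forces on it in all, push and side jamming added up, damages it.
- bay_mouth (a point): Centre of the free cradle's bay, at rim height; axes as the cradle's. The bay is a vertical slot 47.6 (x) x 28 (y) mm, with sloping lead-ins over its upper 8 mm that widen it by 6 mm on each side at the rim. At its bottom is an inner carrier (floor plate, pins, ball) set by screw for other makes of pack: its floor lies 40 to 56 mm below the rim, not measured; find it by feel.
- catch_ball (a joint): Press-back (m) of the sprung steel ball, 12 mm across, that pokes 5 mm out of the bay's +x wall, 26 mm above the carrier's floor. 0 fully out, about 0.004 under a pack's plain side, below 0.002 in the groove of a clicked-in pack. It first resists with the pack's foot about 29 mm above home; passing it takes about 8 to 13 N down, then it drops into the groove.
- contact_pins (a joint): Press-down (m) of the three sprung brass pins on the carrier's floor: 0 free (6 mm proud), about 0.005 with a pack clicked home, 0.006 flush with the floor. They push up with 2 to 4 N and lift a pack that is not clicked in. About 1 mm past the click the pack's foot meets the carrier's floor, a plate on a stiff pad: the force then climbs by some 15 N per mm.
- cap: Dust cap sitting loose over the free cradle's rim, cream plastic, 45 g: lid 74 (x) x 54 (y) mm with a lip 8 mm deep all round, and on top a grip rib 44 (x) x 12 (y) mm, 26 mm high. Origin: centre of its lower edge; lid's upper face 12 mm, rib's top 38 mm above it. On the cradle the origin is 68 mm above the bench. Lifts straight off.
- tray: Parts tray, blue-grey open box fixed to the bench, 120 (x) x 190 (y) x 30 mm, walls and floor 4 mm. Origin: centre of its underside. Its place and yaw vary. The spare dust cap lies in its +y half; the -y half is free.
- cap_spare: Second dust cap, same shape as the first, lying in the tray's +y half. Origin: centre of its lower edge.
- rack: Pack rack, light grey block fixed to the bench, 100 (x) x 210 (y) x 45 mm, with three pockets 50 (x) x 30 (y) mm, 35 mm deep, at y = -66, 0 and +66 mm. Origin: centre of its underside. Place and yaw vary. The red and the blue pack stand in the outer pockets, either way about; the middle one is empty.
- pack_red: Flat battery pack, dark grey, its top 32 mm a red non-slip rubber grip, 46 (x) x 26 (y) x 92 mm, 110 to 190 g, upright in the rack, foot 10 mm off the bench. Origin: centre of its underside; z up. Both narrow sides (+x, -x) have a rounded lower edge and a groove for the ball, 4 mm deep, centred 26 mm above the foot; fits either way. When home its top is 36 to 52 mm above the rim.
- pack_blue: A charged pack, the same with a blue top, standing in the rack; leave it.
- pack_busy: A pack with a blue top on charge in the other cradle; leave it.
- cradle_busy: The other charging cradle, the same outside, fixed, with a pack in it and an amber lamp. Origin: centre of its underside.
- scanner: Handheld code scanner lying on its side, about 90 x 190 x 50 mm. Origin: underside of its head.
- tape_roll: Roll of brown tape lying flat, 104 mm across, 48 mm high. Origin: centre of its underside.
- foam_offcut: Black foam block 110 x 75 x 30 mm. Origin: centre of its underside.
- glue_jar: Amber jar with white lid, 64 mm across, 85 mm high. Origin: centre of its underside.
There are look-alikes about, which are no part of the job. What is shaped like the cradle but purple is not meant.

How it is judged:
By the outcome, as a careful person would: the job done as asked, in the order asked, and still so for the second after the job is handed in, with the robot touching nothing.
It also fails if it takes over 59 s, if anything falls off the work surface, if the arm or the gripper's body presses on something with over 40 N, if the wrist force passes 120 N, or if a joint passes its speed limit or range.

## Working session

There is one attempt and no reset: what is moved stays moved. The work goes in short steps, Python scripts to look and compute and a shell command to move; the robot and the scene stay as the last step left them, time stands still between calls to the robot, and variables do not carry over. Pictures are saved under pics/ and viewed, and the job is handed in when it is done.

```bash
ls; mkdir -p pics
python3 - <<'E'
from workcell import *
import cv2,numpy as np
print(get_obs())
for n in("top","side"):
    p,d=camera(n); cv2.imwrite(f"pics/{n}0.png",p[:,:,::-1]); np.savez(f"{n}0.npz",p=p,d=d)
    print(n,camera_model(n))
print(camera_model("wrist"))
E
```

```text
pics
{'clock': 0.0, 'joint_pos': array([-1.27358545,  0.33287708, -0.06468818,  1.46091774,  0.02155832,
        1.34989474, -0.08849078]), 'joint_velocities': array([ 1.53675178e-03,  1.50737427e-03,  1.26328241e-03, -1.19511169e-03,
        9.71080565e-04,  2.07859479e-05,  8.39183092e-04]), 'tau': array([ 3.83530951e-04, -6.25448370e+01,  4.96306841e-02, -3.91607237e+01,
        1.63079007e-02,  9.91419627e-03, -1.31513718e-05]), 'position': array([0.19640536, 0.59306112, 0.30312382]), 'ee_rot': array([ 1.59220190e-01,  9.87242847e-01, -6.94957467e-04, -9.82501283e-05]), 'ft_force': array([-1.02236539, -0.23908604,  0.07875168]), 'torque': array([-0.04884074,  0.00208017,  0.01709155]), 'grip_width': 0.9983565845151516}
top {'fx': 458.12596946600195, 'fy': 458.12596946600195, 'cx': 277.8562991472274, 'cy': 207.13275299769745, 'position': array([ 0.33644147, -0.01205364,  1.12532989]), 'rotation': array([-0.05317551,  0.05809705,  0.71436846, -0.69532352])}
side {'fx': 406.38236126407213, 'fy': 406.38236126407213, 'cx': 275.5640998776806, 'cy': 201.73149609896615, 'position': array([ 0.22872553, -0.70631278,  0.71848726]), 'rotation': array([ 0.41449329, -0.07428442, -0.18077766,  0.88881752])}
{'fx': 331.29855450489333, 'fy': 331.29855450489333, 'cx': 272.91203059871486, 'cy': 210.09821511382222, 'hand_eye': array([[ 1.35111303e-03,  9.53960533e-01,  2.99929117e-01,
         7.62584194e-02],
       [ 9.99998422e-01, -9.43012294e-04, -1.50540366e-03,
        -9.24136497e-04],
       [-1.15325884e-03,  2.99930678e-01, -9.53960302e-01,
        -6.88237883e-02],
       [ 0.00000000e+00,  0.00000000e+00,  0.00000000e+00,
         1.00000000e+00]])}
```

View pics/top0.png

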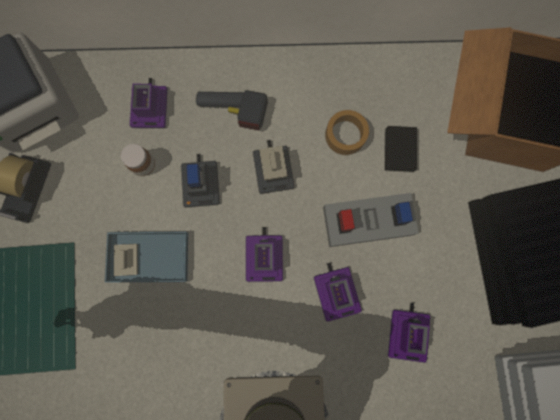

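View pics/side0.png

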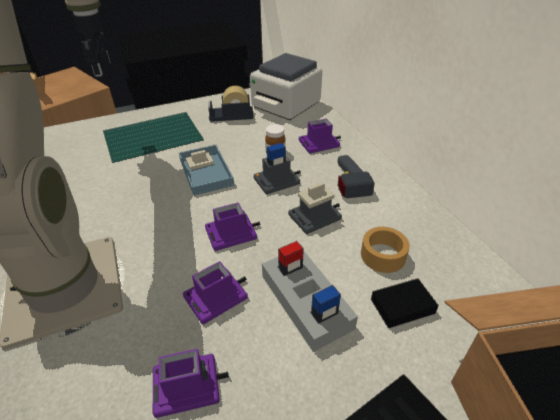

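Top view: the free cradle (dark grey, cream cap) is at (273,165). Possible mix-ups are the busy cradle (200,180), purple look-alikes (148,105), (264,258), (338,293), (410,335), and the spare cap in the tray (125,260). The red pack is at (347,220) in the rack, with blue packs at (403,212) and (195,175). The tray's free half is around (168,256). I'll check with a close crop and measure.

```bash
cat > h.py <<'E'
import numpy as np,cv2
from scipy.spatial.transform import Rotation as R
from workcell import *
def cloud(d,m,Rm,t):
    v,u=np.indices(d.shape)
    P=np.stack([(u-m['cx'])/m['fx']*d,-(v-m['cy'])/m['fy']*d,-d],-1)
    return P@Rm.T+t
def fixed(n,d):
    m=camera_model(n); return cloud(d,m,R.from_quat(m['rotation']).as_matrix(),m['position'])
def wrist():
    o=get_obs(); p,d=camera("wrist"); m=camera_model("wrist"); H=m['hand_eye']
    T=np.eye(4);T[:3,:3]=R.from_quat(o['ee_rot']).as_matrix();T[:3,3]=o['position'];T=T@H
    return p,d,cloud(d,m,T[:3,:3],T[:3,3]),T
def rect(P,mask):
    q=P[mask][:,:2].astype(np.float32)
    c,s,a=cv2.minAreaRect(q*1000)
    return np.round(c,1),np.round(s,1),round(a,1)
E
python3 - <<'E'
from h import *
z=np.load('top0.npz');p,d=z['p'],z['d'];P=fixed('top',d)
cv2.imwrite('pics/crop.png',cv2.resize(p[120:290,90:440,::-1],None,fx=2.2,fy=2.2,interpolation=cv2.INTER_CUBIC))
for n,(u,v) in dict(bench=(310,60),cap=(273,165),red=(347,220),blue=(403,212),mid=(372,219),tray=(165,256),spare=(125,260),rack=(330,225)).items(): print(n,P[v,u].round(3))
v,u=np.indices(d.shape);Z=P[...,2]
def box(a,b,c,e): return (u>=a)&(u<b)&(v>=c)&(v<e)
hsv=cv2.cvtColor(p,cv2.COLOR_RGB2HSV)
print('rib',rect(P,box(245,300,135,195)&(Z>.095)&(Z<.112)))
print('lid',rect(P,box(245,300,135,195)&(Z>.072)&(Z<.112)))
print('red',rect(P,box(330,365,200,240)&(Z>.09)))
print('rack',rect(P,box(315,425,185,255)&(Z>.035)&(Z<.052)))
print('tray',rect(P,box(95,195,222,290)&(Z>.02)&(Z<.036)))
print('spare',rect(P,box(95,195,222,290)&(Z>.036)))
E
```

```text
bench [ 0.904 -0.117 -0.001]
cap [ 0.596 -0.013  0.106]
red [ 0.466 -0.177  0.099]
blue [ 0.48  -0.304  0.101]
mid [ 0.477 -0.252  0.014]
tray [0.401 0.255 0.006]
spare [0.393 0.343 0.033]
rack [ 0.462 -0.144  0.045]
rib (array([608.7, -11.8]), array([43.2, 11.8]), 7.7)
lid (array([609.3, -11.8]), array([75.4, 53.9]), 7.6)
red (array([417.8, -95.8]), array([ 51.3, 227.9]), 31.5)
rack (array([ 473.9, -242.4]), array([100.5, 210.9]), 6.3)
tray (array([399.5, 296.9]), array([190.8, 119.1]), 88.6)
spare (array([376.6, 171.4]), array([373.2,  42.4]), 84.1)
```

View pics/crop.png

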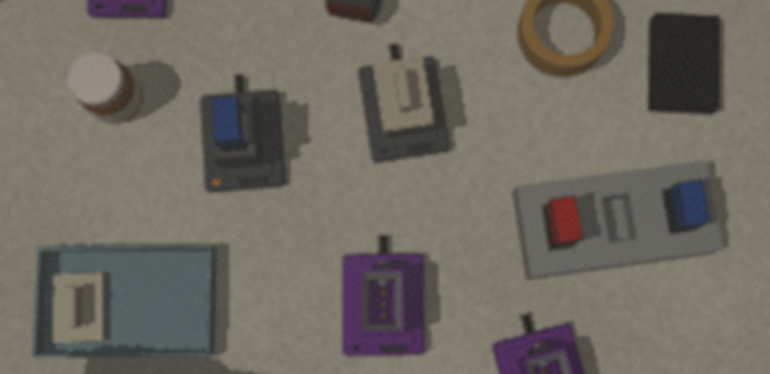

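The crop confirms the target: a dark grey cradle with cream cap and unlit lamp at crop (400,95). The red pack is at crop (565,220). Next I'll move above the cradle for a wrist look.

```bash
cat >> h.py <<'E'
def plan(xyz,yawY=None):
    """total shift (units 40mm) in current tool axes, and turn about tool z (units 8deg) to bring tool y to world angle yawY(mod 180), levelling turn"""
    o=get_obs();Rm=R.from_quat(o['ee_rot']).as_matrix()
    s=Rm.T@(np.array(xyz)-o['position'])/.04
    cur=np.degrees(np.arctan2(Rm[1,1],Rm[0,1])); 
    print('pos',o['position'].round(4),'yawY',round(cur,2),'zaxis',Rm[:,2].round(4),'F',o['ft_force'].round(1),'w',round(o['grip_width']*85.4,1),'t',round(o['clock'],2))
    print('shift units',s.round(3))
    if yawY is not None:
        e=(yawY-cur+90)%180-90
        a=np.radians(cur+e); y=np.array([np.cos(a),np.sin(a),0]);zz=np.array([0,0,-1.]);x=np.cross(y,zz)
        Rt=np.stack([x,y,zz],1)
        print('turn units',(np.degrees(R.from_matrix(Rm.T@Rt).as_rotvec())/8).round(3))
E
python3 -c "
from h import *
plan([.609-.08,-.012,.30],97.7)"
```

```text
pos [0.1964 0.5931 0.3032] yawY 71.68 zaxis [-4.0e-04 -1.2e-03 -1.0e+00] F [0.4 0.1 0. ] w 85.4 t 0.1
shift units [-12.649 -11.746   0.096]
turn units [-9.000e-03 -2.000e-03 -3.253e+00]
```

```bash
python3 -m crank '-0.7 -0.65 0 0 0 0 85; -0.7 -0.65 0 0 0 0 85; -0.7 -0.65 0 0 0 0 85; -0.7 -0.65 0 0 0 0 85; -0.7 -0.65 0 0 0 0 85; -0.7 -0.65 0 0 0 0 85; -0.7 -0.65 0 0 0 0 85; -0.7 -0.65 0 0 0 0 85; -0.7 -0.65 0 0 0 0 85; -0.7 -0.65 0 0 0 0 85' 40
python3 -c "
from h import *
plan([.609,-.012,.30],97.7)"
```

```text
clock: 1.1
position: [0.3826, 0.2485, 0.2989]
ee_rot: [0.155, 0.988, -0.003, -0.003]
ft_force: [-0.1, 0.7, -0.8]
grip_width: 0.991
pos [0.3826 0.2485 0.2989] yawY 72.22 zaxis [-0.0061 -0.0055 -1.    ] F [-0.1  0.7 -0.8] w 84.6 t 1.1
shift units [-7.378 -4.473 -0.027]
turn units [-0.044 -0.04  -3.185]
```

```bash
python3 -m crank '-0.92 -0.56 0 0 0 0 85; -0.92 -0.56 0 0 0 0 85; -0.92 -0.56 0 0 0 0 85; -0.92 -0.56 0 0 0 0 85; -0.92 -0.56 0 0 0 0 85; -0.92 -0.56 0 0 0 0 85; -0.92 -0.56 0 0 0 -0.8 85; -0.92 -0.5 0 0 0 -0.8 85; 0 0 0 0 0 -0.8 85; 0 0 0 0 0 -0.8 85'
python3 - <<'E'
from h import *
plan([.609,-.012,.30],97.7)
p,d,P,T=wrist(); np.savez('w1.npz',p=p,d=d,P=P)
cv2.imwrite('pics/w1.png',p[:,:,::-1])
E
```

```text
clock: 2.1
position: [0.6197, -0.0247, 0.2954]
ee_rot: [-0.073, 0.997, -0.004, -0.005]
ft_force: [-0.1, 1.1, -0.1]
grip_width: 0.993
pos [ 0.6197 -0.0247  0.2954] yawY 98.38 zaxis [-0.0098 -0.0093 -0.9999] F [-0.1  1.1 -0.1] w 84.8 t 2.1
shift units [ 0.219  0.352 -0.114]
turn units [-0.056 -0.079  0.085]
```

View pics/w1.png

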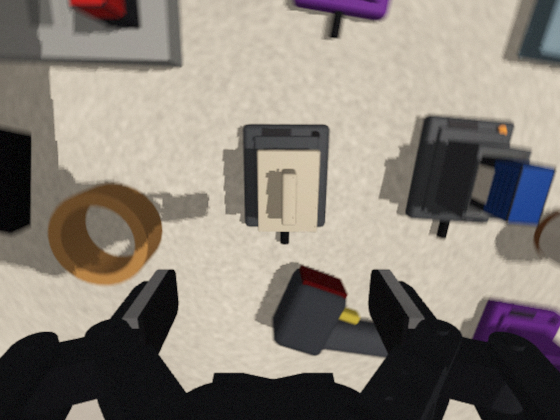

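Wrist view: the capped cradle is at (287,180) with its dark lamp at (317,133). The busy cradle is at right (465,170) with its amber lamp lit.

Run:
```python
from h import *
z=np.load('w1.npz');P=z['P'];Z=P[...,2];d=z['d']
v,u=np.indices(Z.shape);b=(u>235)&(u<335)&(v>110)&(v<240)&(d>0)
for lo,hi in((.098,.115),(.07,.115),(.072,.09),(.01,.025)):
    m=b&(Z>lo)&(Z<hi); print(lo,hi,m.sum(),rect(P,m),np.median(Z[m]).round(4))
m=(u>40)&(u<52)&(v>280)&(d>0);print('bench',np.median(Z[b&(Z<.006)]))
```

```text
0.098 0.115 772 (array([612.6, -14.8]), array([43.7, 12. ]), 7.6) 0.1048
0.07 0.115 4944 (array([613. , -14.5]), array([74.3, 53.6]), 7.8) 0.0792
0.072 0.09 4118 (array([613. , -14.5]), array([74.3, 53.6]), 7.8) 0.079
0.01 0.025 3814 (array([620.5, -14.2]), array([127.3,  90.2]), 7.7) 0.0171
bench -0.0009326141285274647
```

```bash
python3 -c "
from h import *
plan([.612,-.014,.205],97.7)"
```

```text
pos [ 0.6195 -0.0251  0.2953] yawY 98.75 zaxis [-0.01   -0.0097 -0.9999] F [-0.1 -0.2  0.6] w 85.5 t 2.15
shift units [0.116 0.321 2.257]
turn units [-0.058 -0.081  0.132]
```

```bash
python3 -m crank '0.03 0.08 0.2 -0.06 -0.08 0.1 60; 0.03 0.08 0.4 0 0 0 60; 0.03 0.08 0.4 0 0 0 60; 0.03 0.08 0.4 0 0 0 60; 0 0 0.4 0 0 0 60; 0 0 0.3 0 0 0 60; 0 0 0.1 0 0 0 60; 0 0 0 0 0 0 60; 0 0 0 0 0 0 60; 0 0 0 0 0 0 60'
python3 - <<'E'
from h import *
plan([.612,-.014,.160],97.7)
p,d,P,T=wrist(); np.savez('w2.npz',p=p,d=d,P=P)
cv2.imwrite('pics/w2.png',p[:,:,::-1])
Z=P[...,2]
v,u=np.indices(Z.shape);b=(d>0)&(abs(P[...,0]-.612)<.06)&(abs(P[...,1]+.014)<.045)&(v<300)
for lo,hi in((.095,.112),(.068,.09),(.01,.025)):
    m=b&(Z>lo)&(Z<hi); print(lo,hi,m.sum(),rect(P,m),np.median(Z[m]).round(4))
E
```

```text
clock: 3.15
position: [0.61, -0.0087, 0.2017]
ee_rot: [-0.057, 0.998, 0.003, 0.001]
ft_force: [-0.3, -0.0, 0.1]
grip_width: 0.704
pos [ 0.61   -0.0087  0.2017] yawY 96.58 zaxis [ 0.0019  0.0058 -1.    ] F [-0.3 -0.   0.1] w 60.1 t 3.15
shift units [-0.032 -0.143  1.042]
turn units [ 0.039  0.019 -0.14 ]
0.095 0.112 1665 (array([612.1, -14.8]), array([43.9, 12. ]), 7.6) 0.1048
0.068 0.09 8103 (array([612.9, -14.8]), array([74.9, 54.3]), 7.6) 0.079
0.01 0.025 5637 (array([611.8, -15.2]), array([110.4,  90.1]), 7.6) 0.0173
```

View pics/w2.png

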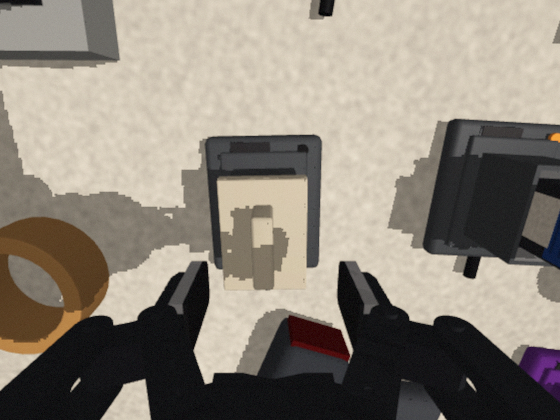

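The rib is at (263,250), about 6 mm to the left of the finger midline (274). That matches the measured shift, so I'll correct and descend onto the rib.

```bash
python3 -m crank '-0.05 -0.08 0 0.04 0.02 -0.14 60; 0 -0.07 0.1 0 0 0 60; 0 0 0.2 0 0 0 60; 0 0 0.2 0 0 0 60; 0 0 0.2 0 0 0 50; 0 0 0.15 0 0 0 50; 0 0 0.1 0 0 0 50; 0 0 0.05 0 0 0 50; 0 0 0 0 0 0 40; 0 0 0 0 0 0 40'
python3 -c "
from h import *
plan([.6125,-.0148,.160],97.6)"
```

```text
clock: 4.2
position: [0.6132, -0.0153, 0.1583]
ee_rot: [-0.068, 0.998, -0.0, 0.0]
ft_force: [-1.0, 0.4, 0.6]
grip_width: 0.472
pos [ 0.6132 -0.0153  0.1583] yawY 97.76 zaxis [ 1.e-04 -7.e-04 -1.e+00] F [-1.   0.4  0.6] w 40.3 t 4.2
shift units [ 0.016  0.015 -0.042]
turn units [-0.005  0.     0.02 ]
```

```bash
python3 -m crank '0 0 0 0 0 0 0; 0 0 0 0 0 0 0; 0 0 0 0 0 0 0; 0 0 0 0 0 0 0; 0 0 0 0 0 0 0; 0 0 0 0 0 0 0; 0 0 -0.2 0 0 0 0; 0 0 -0.4 0 0 0 0; 0 0 -0.8 0 0 0 0; 0 0 -0.9 0 0 0 0' 40
python3 - <<'E'
from h import *
plan([.6,.0,.25],97.6)
p,d,P,T=wrist(); np.savez('w3.npz',p=p,d=d,P=P)
cv2.imwrite('pics/w3.png',p[:,:,::-1])
E
```

```text
clock: 5.2
position: [0.6111, -0.0151, 0.2501]
ee_rot: [-0.068, 0.998, -0.001, -0.004]
ft_force: [0.7, -0.0, 0.3]
grip_width: 0.132
pos [ 0.6111 -0.0151  0.2501] yawY 97.76 zaxis [-0.0078 -0.0019 -1.    ] F [ 0.7 -0.   0.3] w 11.3 t 5.2
shift units [0.224 0.411 0.005]
turn units [-0.006 -0.057  0.02 ]
```

View pics/w3.png

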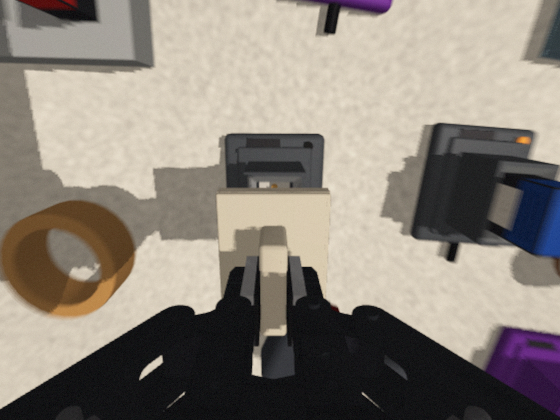

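The cap is held with its rib between the pads at (274,270), and the bay is now exposed at (275,175). Next is the tray.

```bash
python3 -c "
from h import *
plan([.402,.250,.26],88.6)"
```

```text
pos [ 0.6133 -0.0154  0.2571] yawY 97.74 zaxis [ 7.e-04 -8.e-04 -1.e+00] F [ 2.3 -0.4  5.3] w 11.2 t 5.25
shift units [ 4.341  7.285 -0.082]
turn units [-0.006  0.005  1.143]
```

```bash
python3 -m crank '0.25 0.4 -0.05 0 0 0 0; 0.5 0.84 -0.05 0 0 0 0; 0.5 0.84 0 0 0 0 0; 0.5 0.84 0 0 0 0 0; 0.5 0.84 0 0 0 0 0; 0.5 0.84 0 0 0 0 0; 0.5 0.84 0 0 0 0 0; 0.5 0.84 0 0 0 0 0; 0.4 0.7 0 0 0 0.5 0; 0.2 0.3 0 0 0 0.5 0'
python3 - <<'E'
from h import *
plan([.402,.250,.26],88.6)
p,d,P,T=wrist(); np.savez('w4.npz',p=p,d=d,P=P)
cv2.imwrite('pics/w4.png',p[:,:,::-1])
E
```

```text
clock: 6.25
position: [0.398, 0.2566, 0.268]
ee_rot: [0.007, 1.0, 0.001, 0.008]
ft_force: [1.1, -0.2, -0.6]
grip_width: 0.129
pos [0.398  0.2566 0.268 ] yawY 89.14 zaxis [ 0.0155  0.0019 -0.9999] F [ 1.1 -0.2 -0.6] w 11.0 t 6.25
shift units [-0.1   -0.165  0.201]
turn units [0.016 0.111 0.068]
```

View pics/w4.png

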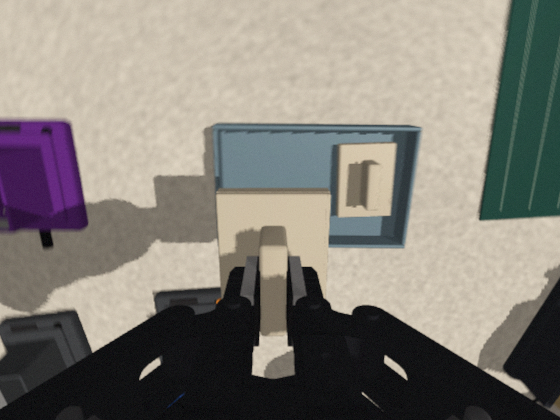

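Run:
```python
from h import *
z=np.load('w4.npz');P=z['P'];Z=P[...,2];d=z['d']
v,u=np.indices(Z.shape)
b=(d>0)&(u>205)&(u<425)&(v>115)&(v<260)
m=b&(Z>.022)&(Z<.034)&((u<335)|(u>397)|(v<140)|(v>230));print('tray rim',rect(P,m))
m=b&(Z>.007)&(Z<.05)&(u>335)&(u<397)&(v>140)&(v<218);print('spare',rect(P,m))
plan([.402,.250,.26],88.6)
```

```text
tray rim (array([403.4, 294.2]), array([190.3, 120.3]), 88.8)
spare (array([399.9, 352.1]), array([77.6, 64.1]), 1.5)
pos [0.3972 0.2579 0.268 ] yawY 88.98 zaxis [ 0.0152  0.0024 -0.9999] F [-1.8  2.  -0.4] w 11.3 t 6.3
shift units [-0.121 -0.197  0.202]
turn units [0.019 0.109 0.047]
```

```bash
python3 -m crank '-0.06 -0.1 0.2 0.02 0.1 0.04 0; -0.06 -0.1 0.5 0 0 0 0; 0 0 0.6 0 0 0 0; 0 0 0.6 0 0 0 0; 0 0 0.6 0 0 0 0; 0 0 0.6 0 0 0 0; 0 0 0.4 0 0 0 0; 0 0 0.1 0 0 0 0; 0 0 0 0 0 0 0; 0 0 0 0 0 0 0'
python3 -c "
from h import *
plan([.402,.249,.0945],88.7)"
```

```text
clock: 7.3
position: [0.4094, 0.2397, 0.1189]
ee_rot: [0.014, 1.0, -0.001, 0.001]
ft_force: [0.5, -0.0, -0.9]
grip_width: 0.13
pos [0.4094 0.2397 0.1189] yawY 88.35 zaxis [ 0.0013 -0.0018 -1.    ] F [ 0.5 -0.  -0.9] w 11.1 t 7.3
shift units [0.193 0.229 0.61 ]
turn units [-0.013  0.01  -0.043]
```

```bash
python3 -m crank '0.1 0.1 0.05 0 0 0 0; 0.05 0.08 0.1 0 0 0 0; 0.02 0.03 0.13 0 0 0 0; 0 0 0.1 0 0 0 0; 0 0 0.1 0 0 0 0; 0 0 0.05 0 0 0 0; 0 0 0.03 0 0 0 0; 0 0 0 0 0 0 0; 0 0 0 0 0 0 0; 0 0 0 0 0 0 0'
python3 -c "
from h import *
plan([.402,.249,.0945],88.7)"
```

```text
clock: 8.3
position: [0.4036, 0.2499, 0.0969]
ee_rot: [0.014, 1.0, 0.001, 0.002]
ft_force: [-0.7, 0.2, -0.4]
grip_width: 0.131
pos [0.4036 0.2499 0.0969] yawY 88.39 zaxis [ 0.0043  0.001  -1.    ] F [-0.7  0.2 -0.4] w 11.2 t 8.3
shift units [ 0.039 -0.022  0.06 ]
turn units [ 0.008  0.031 -0.038]
```

```bash
python3 -m crank '0 0 0.04 0 0 0 0; 0 0 0.02 0 0 0 0; 0 0 0 0 0 0 11; 0 0 0 0 0 0 15; 0 0 0 0 0 0 25; 0 0 0 0 0 0 35; 0 0 0 0 0 0 45; 0 0 -0.3 0 0 0 45; 0 0 -0.7 0 0 0 45; 0 0 -1 0 0 0 45'
python3 - <<'E'
from h import *
plan([.402,.249,.0945],88.7)
p,d,P,T=wrist(); np.savez('w5.npz',p=p,d=d,P=P)
cv2.imwrite('pics/w5.png',p[:,:,::-1])
E
```

```text
clock: 9.3
position: [0.4013, 0.2481, 0.174]
ee_rot: [0.014, 1.0, -0.002, -0.001]
ft_force: [1.0, 0.3, -0.0]
grip_width: 0.526
pos [0.4013 0.2481 0.174 ] yawY 88.38 zaxis [-0.0019 -0.0049 -1.    ] F [ 1.   0.3 -0. ] w 44.9 t 9.3
shift units [-0.021  0.032  1.988]
turn units [-0.035 -0.013 -0.04 ]
```

View pics/w5.png

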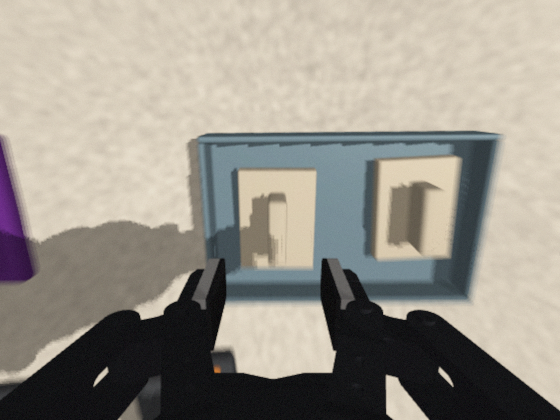

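The cap lies flat in the tray's free half at (277,220), with the spare undisturbed at (415,208). Next is the red pack.

```bash
python3 -m crank '0 -0.3 -0.6 0 0 0 70; 0 -0.7 -0.7 0 0 0 70; 0 -0.97 -0.6 0 0 0 70; 0 -0.97 -0.2 0 0 0 70; -0.1 -0.97 0 0 0 0 70; -0.1 -0.97 0 0 0 0 70; -0.1 -0.97 0 0 0 0 70; -0.1 -0.97 0 0 0 0 70; -0.1 -0.97 0 0 0 0 70; -0.1 -0.97 0 0 0 0 70'
python3 -c "
from h import *
plan([.470,-.179,.27],96.3)"
```

```text
clock: 10.35
position: [0.4188, -0.1102, 0.278]
ee_rot: [0.011, 1.0, 0.007, 0.011]
ft_force: [0.6, 0.1, 0.1]
grip_width: 0.819
pos [ 0.4188 -0.1102  0.278 ] yawY 88.8 zaxis [ 0.0226  0.0138 -0.9996] F [0.6 0.1 0.1] w 70.0 t 10.35
shift units [-1.311 -1.695  0.206]
turn units [ 0.091  0.166 -0.939]
```

```bash
python3 -m crank '-0.3 -0.4 0 0.05 0.1 -0.3 70; -0.3 -0.4 0 0.04 0.06 -0.3 70; -0.3 -0.35 0.1 0 0 -0.3 70; -0.25 -0.2 0.1 0 0 0 70; -0.1 -0.1 0 0 0 0 70; 0 0 0 0 0 0 70; 0 0 0 0 0 0 70; 0 0 0 0 0 0 70; 0 0 0 0 0 0 70; 0 0 0 0 0 0 70'
python3 - <<'E'
from h import *
plan([.470,-.179,.25],96.3)
p,d,P,T=wrist(); np.savez('w6.npz',p=p,d=d,P=P)
cv2.imwrite('pics/w6.png',p[:,:,::-1])
Z=P[...,2];hsv=cv2.cvtColor(p,cv2.COLOR_RGB2HSV)
red=((hsv[...,0]<8)|(hsv[...,0]>172))&(hsv[...,1]>130)&(d>0)&(abs(P[...,0]-.47)<.05)&(abs(P[...,1]+.179)<.05)
m=red&(Z>.097)&(Z<.11);print('redtop',m.sum(),rect(P,m),np.median(Z[m]))
m=(d>0)&(Z>.038)&(Z<.05);print('rack',rect(P,m))
E
```

```text
clock: 11.35
position: [0.4701, -0.1744, 0.2755]
ee_rot: [-0.05, 0.999, 0.002, 0.004]
ft_force: [-0.2, 0.2, 0.5]
grip_width: 0.823
pos [ 0.4701 -0.1744  0.2755] yawY 95.72 zaxis [ 0.0075  0.0045 -1.    ] F [-0.2  0.2  0.5] w 70.3 t 11.35
shift units [ 0.018 -0.118  0.638]
turn units [ 0.026  0.057 -0.073]
redtop 1798 (array([ 469.5, -179. ]), array([45.6, 24.8]), 6.9) 0.10108944900788254
rack (array([549.8, -98.1]), array([485.3, 405.2]), 31.9)
```

View pics/w6.png

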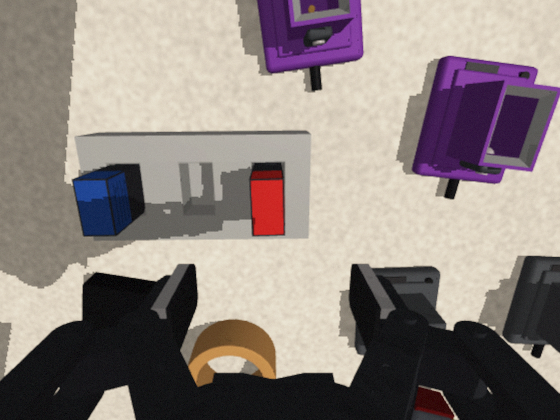

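The red pack's top is at (268,203) and the blue one at (105,200) stays. Descend on the red one.

```bash
python3 -m crank '0.02 -0.06 0.2 0.03 0.06 -0.12 70; 0 -0.05 0.4 0 0 0 70; 0 0 0.5 0 0 0 70; 0 0 0.5 0 0 0 70; 0 0 0.4 0 0 0 65; 0 0 0.3 0 0 0 60; 0 0 0.1 0 0 0 60; 0 0 0 0 0 0 60; 0 0 0 0 0 0 60; 0 0 0 0 0 0 60'
python3 -c "
from h import *
plan([.4695,-.179,.144],96.7)"
```

```text
clock: 12.4
position: [0.4694, -0.1795, 0.1743]
ee_rot: [-0.062, 0.998, -0.001, -0.001]
ft_force: [0.3, 1.3, -0.1]
grip_width: 0.703
pos [ 0.4694 -0.1795  0.1743] yawY 97.09 zaxis [-0.002  -0.0023 -1.    ] F [ 0.3  1.3 -0.1] w 60.1 t 12.4
shift units [-0.006  0.014  0.758]
turn units [-0.015 -0.016  0.049]
```

```bash
python3 -m crank '0 0.01 0.1 0 0 0.05 60; 0 0 0.15 0 0 0 60; 0 0 0.15 0 0 0 60; 0 0 0.15 0 0 0 55; 0 0 0.12 0 0 0 50; 0 0 0.05 0 0 0 45; 0 0 0 0 0 0 40; 0 0 0 0 0 0 38; 0 0 0 0 0 0 36; 0 0 0 0 0 0 36'
python3 -c "
from h import *
plan([.4695,-.179,.144],96.7)"
```

```text
clock: 13.4
position: [0.47, -0.1792, 0.144]
ee_rot: [-0.058, 0.998, -0.001, -0.0]
ft_force: [0.2, 1.0, -0.3]
grip_width: 0.422
pos [ 0.47   -0.1792  0.144 ] yawY 96.67 zaxis [ 1.0e-04 -2.3e-03 -1.0e+00] F [ 0.2  1.  -0.3] w 36.1 t 13.4
shift units [0.011 0.008 0.001]
turn units [-0.016 -0.001 -0.003]
```

```bash
python3 -m crank '0 0 0 0 0 0 30; 0 0 0 0 0 0 20; 0 0 0 0 0 0 10; 0 0 0 0 0 0 10; 0 0 0 0 0 0 10; 0 0 0 0 0 0 10; 0 0 -0.2 0 0 0 10; 0 0 -0.4 0 0 0 10; 0 0 -0.5 0 0 0 10; 0 0 -0.5 0 0 0 10' 70
python3 -c "
from h import *
plan([.612,-.0148,.25],97.6)"
```

```text
clock: 14.4
position: [0.4683, -0.1789, 0.2091]
ee_rot: [-0.058, 0.998, -0.001, -0.003]
ft_force: [0.7, 0.2, -1.6]
grip_width: 0.295
pos [ 0.4683 -0.1789  0.2091] yawY 96.62 zaxis [-0.0054 -0.0025 -1.    ] F [ 0.7  0.2 -1.6] w 25.2 t 14.4
shift units [-4.037  3.66  -1.053]
turn units [-0.013 -0.04  -0.122]
```

```bash
python3 -m crank '0 0 -0.4 0 0 0 10; -0.2 0.2 -0.4 0 0 0 10; -0.6 0.55 -0.2 0 0 0 10; -0.7 0.65 0 0 0 0 10; -0.7 0.65 0 0 0 0 10; -0.7 0.65 0 0 0 0 10; -0.6 0.5 0 0 0 0 10; -0.3 0.25 0 0 0 0 10; 0 0 0 0 0 -0.12 10; 0 0 0 0 0 0 10'
python3 - <<'E'
from h import *
plan([.612,-.0148,.25],97.6)
p,d,P,T=wrist(); np.savez('w7.npz',p=p,d=d,P=P)
cv2.imwrite('pics/w7.png',p[:,:,::-1])
E
```

```text
clock: 15.4
position: [0.6084, -0.0206, 0.2582]
ee_rot: [-0.065, 0.998, -0.001, 0.001]
ft_force: [-0.9, -0.3, -1.8]
grip_width: 0.294
pos [ 0.6084 -0.0206  0.2582] yawY 97.4 zaxis [ 0.0014 -0.0014 -1.    ] F [-0.9 -0.3 -1.8] w 25.1 t 15.4
shift units [-0.107  0.134  0.204]
turn units [-0.012  0.009 -0.025]
```

View pics/w7.png

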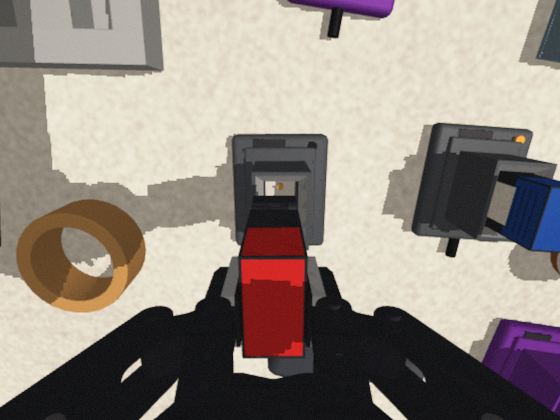

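The pack is held upright at (273,300) and the empty bay is visible at (278,185). I'll measure the pack and cradle from the same picture.

```bash
python3 - <<'E'
from h import *
z=np.load('w7.npz');P=z['P'];p=z['p'];Z=P[...,2];d=z['d']
v,u=np.indices(Z.shape);hsv=cv2.cvtColor(p,cv2.COLOR_RGB2HSV)
red=((hsv[...,0]<8)|(hsv[...,0]>172))&(hsv[...,1]>130)&(d>0)&(abs(u-273)<45)&(v>215)
m=red&(Z>.205)&(Z<.225);print('top',m.sum(),rect(P,m),np.median(Z[m]))
m2=red&(v<262)&(u>244)&(u<303)&(v>225)
A=P[(u>246)&(u<301)&(v>205)&(v<255)&(d>0)]; print('front face', A[:,2].min(),A[:,2].max())
# fit vertical line: front face x vs z
c=np.polyfit(A[:,2],A[:,0],1);print('dx/dz',c)
b=(d>0)&(u>225)&(u<335)&(v>125)&(v<250)
m=b&(Z>.01)&(Z<.022);print('base',rect(P,m))
m=b&(Z>.068)&(Z<.08)&(v<220);print('rim',m.sum(),rect(P,m))
E
python3 -c "
import cv2;p=cv2.imread('pics/w7.png');cv2.imwrite('pics/w7c.png',cv2.resize(p[120:370,190:360],None,fx=3,fy=2.4))"
```

```text
top 6594 (array([607.9, -21.6]), array([46.9, 24.4]), 7.8) 0.2147335311824073
front face 0.019501596838059798 0.21350825712826427
dx/dz [-0.16284147  0.61627346]
base (array([612.1, -15.3]), array([110.1,  90. ]), 7.6)
rim 1177 (array([599.9, -16.8]), array([40.4, 46.1]), 7.7)
```

View pics/w7c.png

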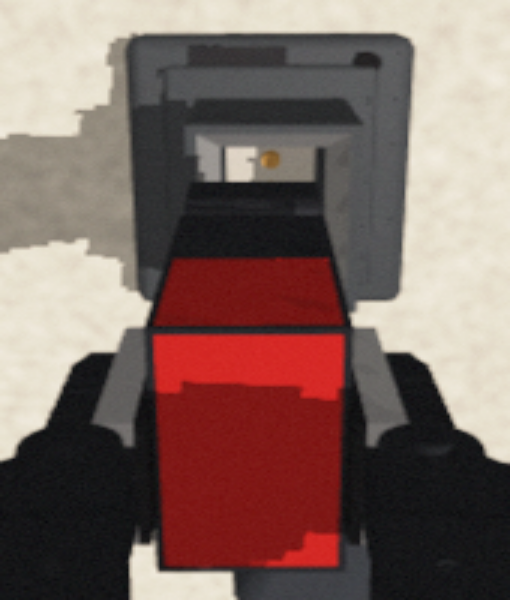

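Run:
```python
from h import *
z=np.load('w7.npz');P=z['P'];d=z['d']
v,u=np.indices(d.shape);m=(d>0)&(u>250)&(u<298)&(v>265)&(v<345)
A=P[m];c=np.linalg.lstsq(np.c_[A[:,:2]-A[:,:2].mean(0),np.ones(len(A))],A[:,2],rcond=None)[0];print('slope deg',np.degrees(c[:2]).round(2))
plan([.6128,-.0141,.220],97.3)
```

```text
slope deg [-0.06  0.45]
pos [ 0.6084 -0.0206  0.2582] yawY 97.36 zaxis [ 0.0016 -0.001  -1.    ] F [-0.3  1.1 -1.2] w 25.4 t 15.45
shift units [-0.13   0.149  0.955]
turn units [-0.009  0.01   0.008]
```

```bash
python3 -m crank '-0.07 0.08 0 0 0 0 10; -0.06 0.07 0.1 0 0 0 10; 0 0 0.2 0 0 0 10; 0 0 0.2 0 0 0 10; 0 0 0.2 0 0 0 10; 0 0 0.15 0 0 0 10; 0 0 0.05 0 0 0 10; 0 0 0 0 0 0 10; 0 0 0 0 0 0 10; 0 0 0 0 0 0 10'
python3 - <<'E'
from h import *
plan([.6128,-.0141,.220],97.3)
p,d,P,T=wrist(); cv2.imwrite('pics/w8.png',cv2.resize(p[110:370,170:380,::-1],None,fx=2.4,fy=2.2))
s,_=camera('side'); cv2.imwrite('pics/s8.png',cv2.resize(s[150:250,260:370,::-1],None,fx=6,fy=6,interpolation=cv2.INTER_CUBIC))
E
```

```text
clock: 16.45
position: [0.611, -0.0173, 0.2192]
ee_rot: [-0.061, 0.998, -0.001, 0.0]
ft_force: [0.4, 0.6, -1.2]
grip_width: 0.292
pos [ 0.611  -0.0173  0.2192] yawY 97.04 zaxis [ 5.e-04 -1.e-03 -1.e+00] F [ 0.4  0.6 -1.2] w 25.0 t 16.45
shift units [-0.054  0.075 -0.021]
turn units [-0.008  0.003 -0.032]
```

View pics/w8.png

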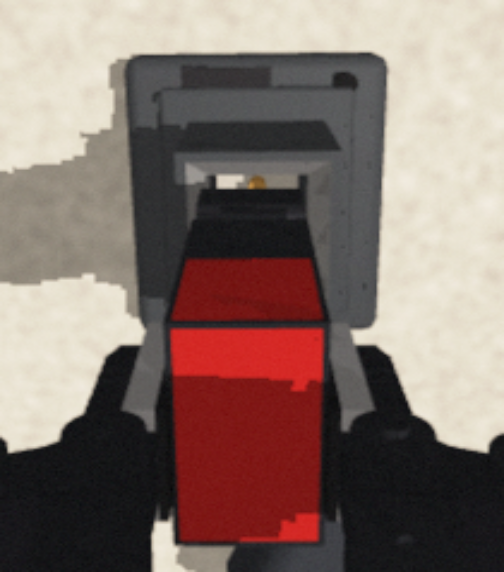

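View pics/s8.png

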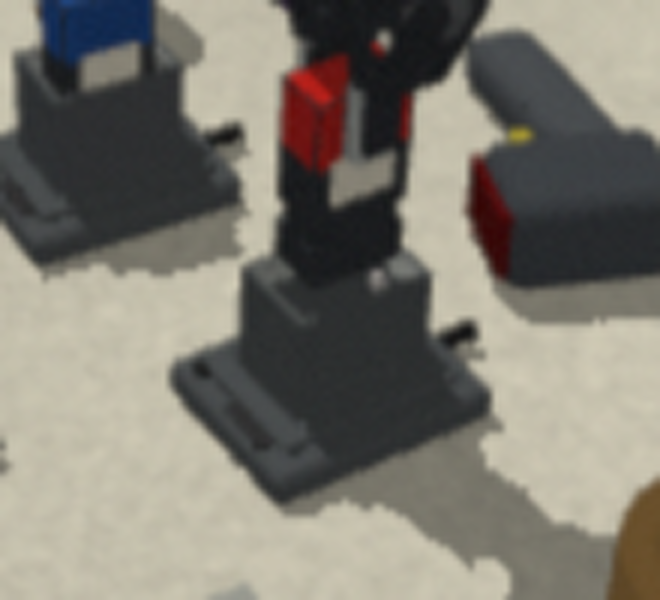

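Run:
```python
from h import *
o=get_obs();p,d=camera('wrist');np.savez('w9.npz',p=p,d=d)
m=camera_model('wrist');H=m['hand_eye'];P=cloud(d,m,H[:3,:3],H[:3,3])*1000
np.set_printoptions(precision=2,suppress=True)
print(o['position'])
v,u=np.indices(d.shape);b=(u>170)&(u<380)&(v>110)&(v<370)&(d>0)
hsv=cv2.cvtColor(p,cv2.COLOR_RGB2HSV);red=((hsv[...,0]<8)|(hsv[...,0]>172))&(hsv[...,1]>130)&b
Z=P[...,2]
tip=219.2
for n,mm in dict(top=red&(Z>40)&(Z<48), base=b&(Z>tip-21)&(Z<tip-12), rim=b&(Z>tip-79)&(Z<tip-70)&(v<200)).items():
    q=P[mm]; print(n,mm.sum(),'rect',rect(P/1000,mm),'med z',np.median(q[:,2]))
# black lower body front face: rows between red front and bay
for r in range(182,226,4):
    mm=b[r]&(abs(P[r,:,0]-23)<4)&(Z[r]<tip-70)
    if mm.sum()>5: q=P[r][mm]; print(r,'z',q[:,2].mean(),'x',q[:,0].mean(),'y',q[:,1].min(),q[:,1].max(),'mid',(q[:,1].min()+q[:,1].max())/2)
for r in range(160,200,3):
    q=P[r][b[r]&(abs(Z[r]-(tip-75))<4)]
    if len(q)>5: print('rim row',r,'x',q[:,0].mean(),'y',q[:,1].min(),q[:,1].max(),'mid',(q[:,1].min()+q[:,1].max())/2,len(q))
```

```text
[ 0.61 -0.02  0.22]
top 6283 rect (array([ 0.6, -0.7]), array([24.3, 47.1]), 89.4) med z 43.361975996026466
base 5622 rect (array([-61. ,   2.8]), array([ 89.8, 230.5]), 89.4) med z 202.086900104326
rim 945 rect (array([23.7,  1.8]), array([45.9, 15.5]), 89.8) med z 144.9091585823387
186 z 147.07563879889327 x 25.573083902854275 y -21.068386244803698 24.505916767879583 mid 1.7187652615379427
190 z 145.82674626586143 x 23.135785327728133 y -20.39969408814035 24.6769470873908 mid 2.138626499625225
194 z 145.7326515486875 x 20.410046672892665 y -20.56996740096587 24.615125350657884 mid 2.0225789748460077
198 z 126.02573628649932 x 23.05561426801212 y -12.907452451190494 12.190556742518362 mid -0.35844785433606585
202 z 117.0271567670838 x 23.112094636645747 y -12.90786578800968 12.097457468721116 mid -0.40520415964428214
206 z 114.30376642294517 x 21.49418106170678 y -13.342017396854477 11.987994714992604 mid -0.6770113409309362
210 z 101.39048532059913 x 23.135384331625527 y -13.09096812576325 12.11811751150388 mid -0.4864253071296849
214 z 94.40547931007067 x 23.15828104633705 y -13.0
[... 355 characters left out ...]
822215432391154 66
rim row 181 x 29.591583136262937 y -20.933087360944704 24.340368231552382 mid 1.7036404353038392 70
rim row 184 x 27.445064198929582 y -21.019522010386716 24.33481226751071 mid 1.657645128561997 70
rim row 187 x 25.22418423442819 y -21.14182724770323 24.383019259497914 mid 1.620596005897342 25
rim row 190 x 23.21658626734617 y -20.39969408814035 24.6769470873908 mid 2.138626499625225 19
rim row 193 x 21.22748994575952 y -20.540496294578436 24.6221570692729 mid 2.040830387347233 18
rim row 196 x 19.218214077302424 y -20.4883571027735 24.70256267677023 mid 2.1071027869983663 19
rim row 199 x 17.087489942829198 y -20.629010525260146 24.759101310443643 mid 2.065045392591749 19
```

The pack and rim measured in one picture give a residual of about +2.4 mm in tool y and −1.7 mm in tool x. I'll correct that, then descend to just inside the lead-in.

```bash
python3 -m crank '-0.03 0.04 0 0 0 0 10; -0.03 0.04 0 0 0 0 10; 0 0 0 0 0 0 10; 0 0 0.04 0 0 0 10; 0 0 0.06 0 0 0 10; 0 0 0.06 0 0 0 10; 0 0 0.05 0 0 0 10; 0 0 0.03 0 0 0 10; 0 0 0 0 0 0 10; 0 0 0 0 0 0 10'
python3 -c "
from h import *
plan([.6126,-.0147,.20],97.4)"
```

```text
clock: 17.6
position: [0.6132, -0.0135, 0.2088]
ee_rot: [-0.061, 0.998, -0.0, 0.0]
ft_force: [0.4, -0.2, -1.8]
grip_width: 0.29
pos [ 0.6132 -0.0135  0.2088] yawY 97.05 zaxis [ 8.e-04 -9.e-04 -1.e+00] F [ 0.4 -0.2 -1.8] w 24.8 t 17.6
shift units [ 0.02  -0.029  0.219]
turn units [-0.007  0.005 -0.044]
```

```bash
python3 -m crank '0.02 -0.02 0 0 0 0 10; 0 0 0 0 0 0 10; 0.01 -0.01 0 0 0 0 10; 0 0 0 0 0 -0.04 10; 0 0 0.04 0 0 0 10; 0 0 0.04 0 0 0 10; 0 0 0.04 0 0 0 10; 0 0 0.02 0 0 0 10; 0 0 0 0 0 0 10; 0 0 0 0 0 0 10'
python3 - <<'E'
from h import *
plan([.6124,-.0148,.20],97.4)
o=get_obs();p,d=camera('wrist')
m=camera_model('wrist');H=m['hand_eye'];P=cloud(d,m,H[:3,:3],H[:3,3])*1000
v,u=np.indices(d.shape);b=(u>170)&(u<380)&(v>110)&(v<370)&(d>0)
Z=P[...,2];zr=o['position'][2]*1000-76
mm=b&(abs(Z-zr-1)<3)&(P[...,0]>25.5)&(P[...,0]<35)
print('rim',mm.sum(),rect(P/1000,mm),'xmax',P[mm][:,0].max(),'y',P[mm][:,1].min(),P[mm][:,1].max())
mm=b&(abs(P[...,0]-23)<1.5)&(Z>70)&(Z<zr-6);q=P[mm]
print('pack y',np.percentile(q[:,1],[1,99]),'x',np.median(q[:,0]))
cv2.imwrite('pics/w10.png',cv2.resize(p[110:370,170:380,::-1],None,fx=2.4,fy=2.2))
E
```

```text
clock: 18.6
position: [0.6122, -0.0149, 0.2028]
ee_rot: [-0.065, 0.998, -0.0, 0.001]
ft_force: [0.7, -0.1, -1.0]
grip_width: 0.292
pos [ 0.6122 -0.0149  0.2028] yawY 97.4 zaxis [ 1.1e-03 -8.0e-04 -1.0e+00] F [ 0.7 -0.1 -1. ] w 24.9 t 18.6
shift units [-0.006  0.003  0.071]
turn units [-0.007  0.007 -0.   ]
rim 683 (array([29.3, -0.3]), array([ 7.3, 46. ]), 0.0) xmax 32.99281511550139 y -23.307969881582242 22.729983329252285
pack y [-13.45068104  12.0651    ] x 23.10564854225416
```

View pics/w10.png

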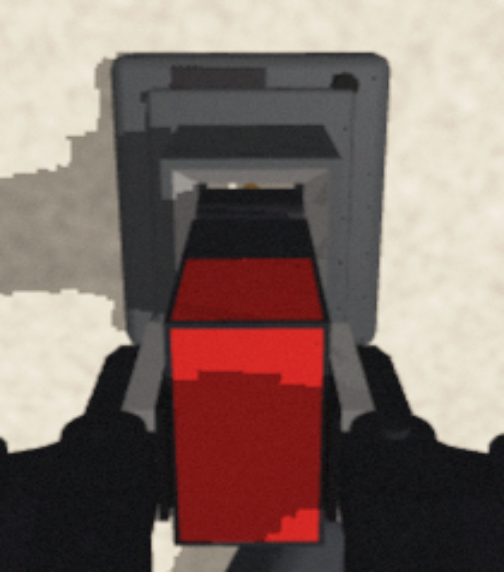

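Centred: in tool y the rim's middle is −0.3 and the pack's about −0.6 mm, and x agrees within 0.1 mm. I'll go down gently.

```bash
python3 -m crank '0 0.005 0.02 0 0 0 10; 0 0 0.03 0 0 0 10; 0 0 0.03 0 0 0 10; 0 0 0.03 0 0 0 10; 0 0 0.02 0 0 0 10; 0 0 0.02 0 0 0 10; 0 0 0.02 0 0 0 10; 0 0 0 0 0 0 10; 0 0 0 0 0 0 10; 0 0 0 0 0 0 10'
python3 -c "
from h import *
plan([.6124,-.0148,.20],97.4)"
```

```text
clock: 19.65
position: [0.6118, -0.015, 0.1959]
ee_rot: [-0.064, 0.998, -0.0, 0.0]
ft_force: [-1.3, -0.2, 1.0]
grip_width: 0.294
pos [ 0.6118 -0.015   0.1959] yawY 97.38 zaxis [ 3.e-04 -5.e-04 -1.e+00] F [-1.3 -0.2  1. ] w 25.1 t 19.65
shift units [-0.014  0.002 -0.101]
turn units [-0.004  0.002 -0.002]
```

```bash
python3 -m crank '0 0 0.03 0 0 0 10; 0 0 0.03 0 0 0 10; 0 0 0.03 0 0 0 10; 0 0 0.03 0 0 0 10; 0 0 0.03 0 0 0 10; 0 0 0.03 0 0 0 10; 0 0 0.02 0 0 0 10; 0 0 0 0 0 0 10; 0 0 0 0 0 0 10; 0 0 0 0 0 0 10'
python3 -c "
from h import *
plan([.6124,-.0148,.20],97.4)"
```

```text
clock: 20.65
position: [0.612, -0.0153, 0.1875]
ee_rot: [-0.064, 0.998, -0.0, 0.0]
ft_force: [-1.3, -1.0, 2.0]
grip_width: 0.291
pos [ 0.612  -0.0153  0.1875] yawY 97.36 zaxis [ 7.e-04 -8.e-04 -1.e+00] F [-1.3 -1.   2. ] w 24.9 t 20.65
shift units [-0.012  0.011 -0.312]
turn units [-0.007  0.004 -0.005]
```

```bash
python3 -m crank '0 0 0.03 0 0 0 10; 0 0 0.03 0 0 0 10; 0 0 0.03 0 0 0 10; 0 0 0.03 0 0 0 10; 0 0 0.03 0 0 0 10; 0 0 0.03 0 0 0 10; 0 0 0.03 0 0 0 10; 0 0 0 0 0 0 10; 0 0 0 0 0 0 10; 0 0 0 0 0 0 10'
python3 -c "
from h import *
plan([.6124,-.0148,.20],97.4)"
```

```text
clock: 21.65
position: [0.6119, -0.0153, 0.1781]
ee_rot: [-0.064, 0.998, -0.0, 0.0]
ft_force: [-2.1, -0.2, 0.6]
grip_width: 0.295
pos [ 0.6119 -0.0153  0.1781] yawY 97.36 zaxis [ 5.e-04 -9.e-04 -1.e+00] F [-2.1 -0.2  0.6] w 25.2 t 21.65
shift units [-0.013  0.01  -0.547]
turn units [-0.007  0.003 -0.005]
```

Run:
```python
from h import *
p,d,P,T=wrist();cv2.imwrite('pics/w11.png',p[:,:,::-1]);o=get_obs()
hsv=cv2.cvtColor(p,cv2.COLOR_RGB2HSV);v,u=np.indices(d.shape);Z=P[...,2]
m=(d>0)&((hsv[...,0]<8)|(hsv[...,0]>172))&(hsv[...,1]>130)&(abs(u-273)<45)&(v>262)&(v<350)
print('top z',np.median(Z[m]),'minus TCP',np.median(Z[m])-o['position'][2],o['position'],o['ft_force'])
```

```text
top z 0.13480350955264297 minus TCP -0.04332220864177497 [ 0.61190574 -0.01530453  0.17812572] [-1.01307196  0.8348678   0.80279171]
```

View pics/w11.png

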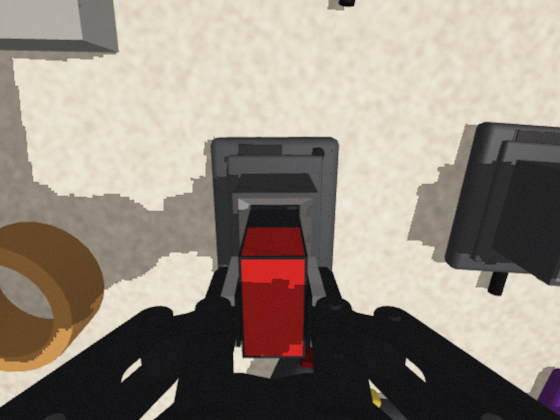

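The pack hasn't slipped in the grip and there's no sign of jamming. I'll continue in smaller steps.

```bash
python3 -m crank '0 0 0.02 0 0 0 10; 0 0 0.02 0 0 0 10; 0 0 0.02 0 0 0 10; 0 0 0.02 0 0 0 10; 0 0 0.02 0 0 0 10; 0 0 0.02 0 0 0 10; 0 0 0.02 0 0 0 10; 0 0 0.02 0 0 0 10; 0 0 0.02 0 0 0 10; 0 0 0.02 0 0 0 10'
python3 -c "
from h import *
plan([.6124,-.0148,.20],97.4)"
```

```text
clock: 22.7
position: [0.612, -0.0153, 0.1698]
ee_rot: [-0.064, 0.998, -0.0, 0.0]
ft_force: [-2.4, 0.5, 2.0]
grip_width: 0.294
pos [ 0.612  -0.0153  0.1698] yawY 97.37 zaxis [ 7.e-04 -7.e-04 -1.e+00] F [-2.4  0.5  2. ] w 25.1 t 22.7
shift units [-0.013  0.01  -0.754]
turn units [-0.006  0.004 -0.004]
```

```bash
python3 -m crank '0 0 0.02 0 0 0 10; 0 0 0.02 0 0 0 10; 0 0 0.02 0 0 0 10; 0 0 0.02 0 0 0 10; 0 0 0.02 0 0 0 10; 0 0 0.02 0 0 0 10; 0 0 0.02 0 0 0 10; 0 0 0.02 0 0 0 10; 0 0 0 0 0 0 10; 0 0 0 0 0 0 10'
python3 -c "
from h import *
plan([.6124,-.0148,.20],97.4)"
```

```text
clock: 23.7
position: [0.6121, -0.0156, 0.1672]
ee_rot: [-0.064, 0.998, 0.001, 0.001]
ft_force: [-1.8, 0.2, 1.4]
grip_width: 0.292
pos [ 0.6121 -0.0156  0.1672] yawY 97.36 zaxis [ 0.0011  0.0016 -1.    ] F [-1.8  0.2  1.4] w 24.9 t 23.7
shift units [-0.011  0.02  -0.819]
turn units [ 0.011  0.009 -0.005]
```

```bash
cat > top.py <<'E'
from h import *
p,d,P,T=wrist();o=get_obs()
hsv=cv2.cvtColor(p,cv2.COLOR_RGB2HSV);v,u=np.indices(d.shape);Z=P[...,2]
m=(d>0)&((hsv[...,0]<8)|(hsv[...,0]>172))&(hsv[...,1]>130)&(abs(u-273)<45)&(v>200)
zz=Z[m];k=np.histogram(zz,bins=np.arange(.07,.16,.001));i=k[0].argmax();mz=np.median(zz[abs(zz-k[1][i])<.003])
A=P[m&(abs(Z-mz)<.004)]
c=np.linalg.lstsq(np.c_[A[:,:2]-A[:,:2].mean(0),np.ones(len(A))],A[:,2],rcond=None)[0]
print('top z',mz.round(4),'minus TCP',(mz-o['position'][2]).round(4),'slope',np.degrees(c[:2]).round(2),o['position'].round(4),o['ft_force'].round(1))
E
python3 top.py
```

```text
top z 0.1239 minus TCP -0.0433 slope [0.52 0.62] [ 0.6121 -0.0156  0.1672] [-2.2 -0.8  2.7]
```

```bash
python3 -m crank '0 0 0.02 0 0 0 10; 0 0 0.02 0 0 0 10; 0 0 0.03 0 0 0 10; 0 0 0.03 0 0 0 10; 0 0 0.03 0 0 0 10; 0 0 0.03 0 0 0 10; 0 0 0.03 0 0 0 10; 0 0 0.03 0 0 0 10; 0 0 0.03 0 0 0 10; 0 0 0.03 0 0 0 10'
python3 top.py
```

```text
clock: 24.75
position: [0.6124, -0.0163, 0.1665]
ee_rot: [-0.064, 0.998, 0.004, 0.001]
ft_force: [-8.2, 0.1, 17.0]
grip_width: 0.289
top z 0.1232 minus TCP -0.0433 slope [0.2  0.89] [ 0.6124 -0.0164  0.1664] [-8.8  1.2 16.5]
```

```bash
python3 -m crank '0 0 -0.01 0 0 0 10; 0 0.01 -0.01 0 0 0 10; 0 0.01 -0.01 0 0 0 10; 0 0 0 0 0 0 10; 0 0 0 0 0 0 10; 0 0 0 0 0 0 10; 0 0 0 0 0 0 10; 0 0 0 0 0 0 10; 0 0 0 0 0 0 10; 0 0 0 0 0 0 10'
python3 top.py; python3 -c "
from h import *
plan([.6122,-.0152,.1665],97.4);print(get_obs()['torque'].round(2))"
```

```text
clock: 25.8
position: [0.6123, -0.0162, 0.1674]
ee_rot: [-0.064, 0.998, 0.003, 0.001]
ft_force: [-2.2, -1.2, 0.7]
grip_width: 0.29
top z 0.124 minus TCP -0.0433 slope [0.48 0.89] [ 0.6123 -0.0162  0.1674] [-2.1 -0.8  1.6]
pos [ 0.6123 -0.0162  0.1674] yawY 97.31 zaxis [ 0.0015  0.0065 -1.    ] F [-2.1 -0.8  1.6] w 25.0 t 25.85
shift units [-0.001  0.024  0.022]
turn units [ 0.045  0.017 -0.011]
[-0.31  0.45  0.07]
```

Stiffness near the bottom is about 16 N over 0.9 mm, which looks like the floor pad just past the click. I'll let go and see whether the pack stays down.

```bash
python3 -m crank '0 0 0 0 0 0 24; 0 0 0 0 0 0 26; 0 0 0 0 0 0 28; 0 0 0 0 0 0 31; 0 0 0 0 0 0 34; 0 0 0 0 0 0 36; 0 0 0 0 0 0 36; 0 0 0 0 0 0 36; 0 0 0 0 0 0 36; 0 0 0 0 0 0 36' 70
python3 top.py
python3 - <<'E'
from h import *
p,_=camera('wrist');cv2.imwrite('pics/w12.png',p[:,:,::-1])
s,_=camera('side'); cv2.imwrite('pics/s12.png',cv2.resize(s[150:250,260:370,::-1],None,fx=6,fy=6,interpolation=cv2.INTER_CUBIC))
print(get_obs()['ft_force'],get_obs()['grip_width']*85.4)
E
```

```text
clock: 26.85
position: [0.6129, -0.015, 0.1672]
ee_rot: [-0.064, 0.998, 0.004, 0.002]
ft_force: [-0.4, -0.7, -0.2]
grip_width: 0.422
top z 0.1244 minus TCP -0.0428 slope [0.42 1.02] [ 0.6129 -0.015   0.1672] [-0.5  0.1 -0. ]
[-0.11577335 -0.4663418   0.20870949] 35.55952489620907
```

View pics/w12.png

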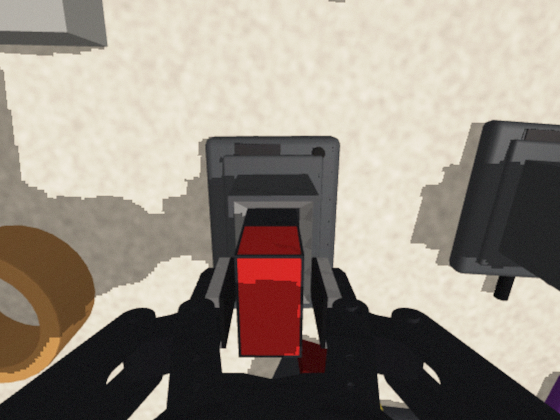

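View pics/s12.png

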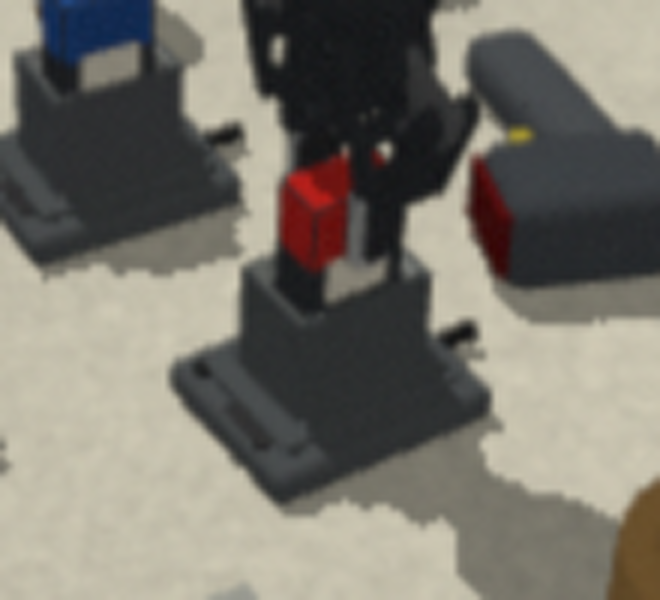

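Released, the pack rose only 0.4 mm. To be sure it's the catch and not friction, I'll level the tool, regrip and do a gentle pull test.

```bash
python3 -c "
from h import *
plan([.6122,-.0150,.1672],97.5)"; python3 -m crank '0 0 0 0.05 0.02 0 36; 0 0 0 0.03 0.01 0 36; 0 0 0 0 0 0 20; 0 0 0 0 0 0 10; 0 0 0 0 0 0 10; 0 0 0 0 0 0 10; 0 0 0 0 0 0 10; 0 0 -0.02 0 0 0 10; 0 0 -0.02 0 0 0 10; 0 0 -0.02 0 0 0 10' 60
python3 top.py;python3 -c "
from h import *
plan([.6122,-.0150,.1672],97.5)"
```

```text
pos [ 0.6129 -0.015   0.1672] yawY 97.37 zaxis [ 0.0031  0.0075 -1.    ] F [-0.1 -0.5  0.2] w 35.6 t 27.0
shift units [ 0.018  0.002 -0.   ]
turn units [ 0.051  0.029 -0.016]
clock: 28.0
position: [0.6125, -0.0151, 0.1687]
ee_rot: [-0.064, 0.998, -0.003, -0.001]
ft_force: [2.5, 0.1, -7.2]
grip_width: 0.297
top z 0.1256 minus TCP -0.0433 slope [0.52 0.16] [ 0.6125 -0.015   0.1688] [ 0.9  0.  -4.6]
pos [ 0.6125 -0.015   0.1688] yawY 97.36 zaxis [-0.001  -0.0056 -1.    ] F [ 0.9  0.  -4.6] w 25.2 t 28.05
shift units [0.008 0.002 0.041]
turn units [-0.039 -0.012 -0.017]
```

Pulling up gave 7 N of resistance within about 1.2 mm despite the pins pushing up, so the catch is engaged. I'll press back down to seat it, level the tool and release.

```bash
python3 -m crank '0 0 0.02 -0.02 0 0 10; 0 0 0.02 -0.02 0 0 10; 0 0 0.02 0 0 0 10; 0 0 0.02 0 0 0 10; 0 0 0.02 0 0 0 10; 0 0 0.02 0 0 0 10; 0 0 0.02 0 0 0 10; 0 0 0.02 0 0 0 10; 0 0 0.02 0 0 0 10; 0 0 0.02 0 0 0 10'
python3 top.py;python3 -c "
from h import *
plan([.6122,-.0150,.1672],97.5)"
```

```text
clock: 29.05
position: [0.6129, -0.0159, 0.1664]
ee_rot: [-0.064, 0.998, 0.002, -0.0]
ft_force: [-4.5, 1.7, 10.7]
grip_width: 0.292
top z 0.1234 minus TCP -0.043 slope [0.3  0.64] [ 0.6129 -0.0159  0.1664] [-5.2 -0.4 10.9]
pos [ 0.6129 -0.0159  0.1664] yawY 97.34 zaxis [-6.0e-04  3.1e-03 -1.0e+00] F [-5.2 -0.4 10.9] w 25.0 t 29.1
shift units [ 0.014  0.024 -0.019]
turn units [ 0.022 -0.001 -0.02 ]
```

Seated again on the floor pad at about 11 N. Ease off, release and retreat.

```bash
python3 -m crank '0 0.01 -0.01 0.02 0 0 10; 0 0.01 -0.01 0 0 0 10; 0 0 0 0 0 0 24; 0 0 0 0 0 0 26; 0 0 0 0 0 0 29; 0 0 0 0 0 0 33; 0 0 0 0 0 0 38; 0 0 0 0 0 0 44; 0 0 0 0 0 0 50; 0 0 0 0 0 0 50'
python3 top.py
```

```text
clock: 30.1
position: [0.6129, -0.0145, 0.1669]
ee_rot: [-0.064, 0.998, 0.0, 0.0]
ft_force: [-0.6, -0.1, -0.0]
grip_width: 0.583
top z 0.1246 minus TCP -0.0423 slope [0.52 0.65] [ 0.6129 -0.0145  0.1669] [0.8 0.8 0.3]
```

```bash
python3 -m crank '0 0 -0.1 0 0 0 50; 0 0 -0.3 0 0 0 50; 0 0 -0.5 0 0 0 50; 0 0 -0.6 0 0 0 50; 0 0 -0.6 0 0 0 50; 0 0 -0.5 0 0 0 50; 0 0 -0.2 0 0 0 50; 0 0 0 0 0 0 50; 0 0 0 0 0 0 50; 0 0 0 0 0 0 50'
python3 top.py
python3 - <<'E'
from h import *
p,_=camera('wrist');cv2.imwrite('pics/w13.png',p[:,:,::-1])
s,_=camera('side'); cv2.imwrite('pics/s13.png',s[:,:,::-1])
E
```

```text
clock: 31.15
position: [0.6125, -0.0153, 0.2874]
ee_rot: [-0.064, 0.998, 0.0, 0.001]
ft_force: [-0.2, 0.7, -0.2]
grip_width: 0.583
top z 0.1246 minus TCP -0.1625 slope [-0.12  0.57] [ 0.6124 -0.0153  0.2872] [-0.2  0.5  0.4]
```

View pics/w13.png

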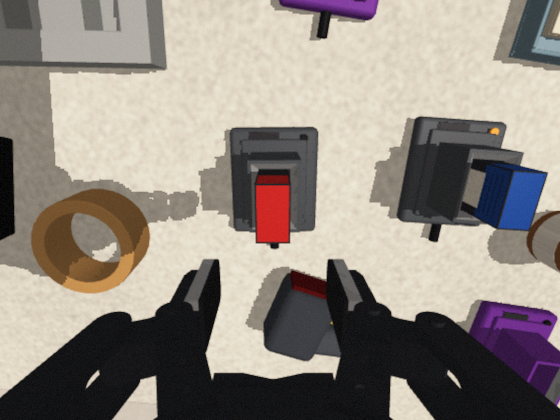

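View pics/s13.png

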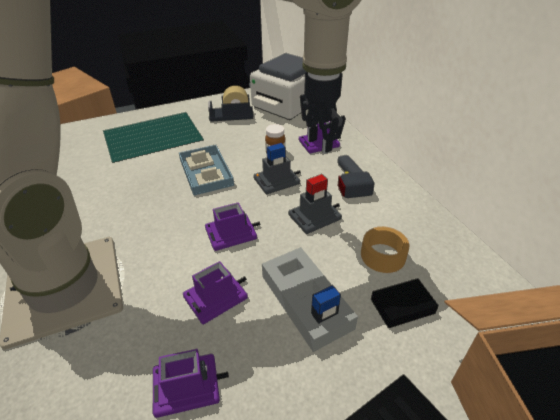

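The red pack stands at (273,210) in the cradle, with its top unchanged after release. Both caps are in the tray and nothing else has moved, so I'm handing in.

```bash
python3 -c "
from workcell import *
print(hand_in(),get_obs()['clock'])"
```

```text
the job is handed in; nothing more can be done
the job is handed in; nothing more can be done
```

The dust cap is in the tray's free half, and the red pack is clicked into the free cradle. I handed in at about 31 s of the 59 s allowed.

**Seating:**
- The floor pad stopped the pack, with up to about 17 N down and 8 N sideways at the wrist.
- In a pull test the catch held against about 7 N with only about 1.5 mm of rise.
- I then pressed the pack home again at about 11 N.

**Last checks:**
- After I let go, the pack's top stayed at 0.1246 m before and after the arm backed away. That is about 49 mm above the rim, inside the 36–52 mm for home.
- The final side picture shows both caps flat in the tray, and the blue packs and bench items where they were.

**Disagreements and limits:**
- **Cameras:** the top camera disagreed with the wrist camera by about 4 mm on the cradle's position. I used the wrist view, and the pack went in without jamming.
- **Ball entry:** I never saw the 8–13 N of the ball being passed, because force is only reported at the end of each call. That the pack clicked in rests on the pull test and the pack staying down.
- **Lamp:** the cradle's lamp still looked dark.
- **Tilt:** the pack's top measured about 0.5° off level, which is within the bay's clearance.

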